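# Tin into the far corner of the rail

### The job

Make room by the tea glass: push the rectangular tin along the console top into the corner of the low wooden rail that is farther from the tea glass, so that one long side lies flat against the rail's long bar and its end is up against the short end bar. Only push or nudge the tin with the fingers: do not lift or tip it. Leave the tea glass on its saucer, the jar, the key and the coaster alone, and finish clear of everything.

Things in the scene. Friction and masses are not known exactly. Their poses are not given: they have to be found in the camera images.
- tin: Rectangular red plastic tin with clip-on lid: 95 mm along its x, 140 mm along its y (long sides along y), 58 mm high; the lower 44 mm has the full size, the lid is set in 1.5 mm. About 0.3 kg, loose, slides. Origin: centre of the underside; z up. It starts on the rail's open side, clear of the bars, its long sides at most 0.4 rad from the long bar's direction.
- rail: Fixed U-shaped wooden rail on the console, 22 mm high, bars 14 mm thick, open towards the robot. Origin at surface level, middle of the long bar's inner face; x points through the long bar, away from the robot; y along it; z up. Inner face of the long bar: x = 0; inner faces of the two short end bars: y = +200 and -200 mm; these reach out to x = -120 mm.
- saucer: Blue ceramic saucer, 111 mm across and 11 mm high, that carries the tea glass; it stands just outside the open side of the rail near one of its two ends, which one varies. Loose. Origin at the centre of its underside.
- glass: Amber waisted tea glass, 56 mm across at the rim, 85 mm high, standing on the saucer (its foot 8 mm above the console). Loose, fragile. Origin at the centre of its underside.
- jar: Small glass jar with a twist cap, 60 mm across, 75 mm high, standing outside the open side of the rail near the other end. Loose. Origin at the centre of its underside.
- key: Steel door key lying flat on the far side of the rail's long bar, 54 mm long, 24 mm wide at its bow, 4 mm thick. Loose. Origin on its underside, 22 mm from the bow's end.
- coaster: Round grey silicone coaster, 90 mm across, 4 mm thick, lying on the far side of the rail's long bar; it does not slide. Origin at the centre of its underside.
Things that resemble listed ones, but are neither listed nor needed, are in the scene too. Several things have the shape of the tin; the one meant has the colours described above.

How it is judged:
By the outcome, as a careful person would: the job done as asked, in the order asked, and still so for the second after the job is handed in, with the robot touching nothing.
It also fails if it takes over 54 s, if anything falls off the work surface, if the arm or the gripper's body presses on something with over 40 N, if the wrist force passes 120 N, or if a joint passes its speed limit or range.

### The arm

A 6-joint arm with a two-finger parallel gripper is mounted at the origin on the work surface. World frame = base frame: x ahead of the robot, y to its left, z up, the work surface at z = 0. Lengths are in m, angles in rad, forces in N, time in s.
With the tool pointing down it reaches from about 0.375 to 0.975 m from the base axis. Payload 3.8 kg.
Tool frame: the origin (TCP) lies midway between the tips of the shut fingers; the grasp point (between the pads) lies 19 mm behind it; z points along the fingers, y is the line along which they close (so a half turn about z gives the same grasp; the last joint's range is limited). The gripper opens to 85 mm and grips with 20 to 120 N. Pads are 22 mm wide; open, the fingers measure 114 mm over their backs; the gripper's body (76 mm by 85 mm) begins 54 mm behind the grasp point. The pads swing forward as they close: fully open they stand 13 mm farther back than shut.
Start: joints at [1.118, 0.264, 1.604, -0, 1.274, -0.037], TCP at [0.273, 0.617, 0.231] pointing down, gripper open.
Joint ranges: [-2.63, 2.63], [-0.94, 2.18], [0.31, 2.57], [-1.31, 4.45], [0, 2.66], [-2.55, 2.55]. Speed limits (rad/s): [2.57, 2.57, 3.14, 3.14, 3.14, 3.14].

### API

Orientations are given as a rotation vector (axis times angle).
In Python, from workcell import bot, imaging gives the robot as it stands.
- The arm moves only by the tool step_arm, never from a script. Its argument "series" is a list of rows, each an object of numbers: "grip": the closure, from -1 (fully open) to 1 (shut); "x", "y", "z": the shift along the tool's x, y, z normalised to -1 to 1, where 1 is 500 mm; "ax", "ay", "az": the turn, a rotation vector about the tool's x, y, z normalised to -1 to 1, where 1 is 30 degrees. A call has 1 to 12 rows; each row is the pose to reach, as a shift and turn from the pose commanded when the call began, along the tool's axes at that moment; what a row does not reach only later rows make up. A row lasts 1/10 s, in which the tool goes at most 50 mm and 8.59 degrees, less where a joint would pass 70% of its speed; a pose out of reach is approached as far as the arm can. A call with a number of a shift or a turn outside -1 to 1 is refused whole. A call with a gripper value outside its range is refused whole. The fingers move at their own pace and stop on an object; "force" is the grip in N (left out, the last holds). Time passes only in rows, so rows that repeat a pose let the fingers close. It gives the time, the measured TCP pose, the force, the opening and the grip force at its end, in the units of the state.
- bot.read_state(): the state, without advancing time (a new reading comes with each control period).
- imaging.read_camera(name): name is "scene" or "top" or "wrist"; returns a dict with "img" (420x560x3 uint8, red, green, blue), "fx", "fy", "cx", "cy" (pixels), "R" (3x3) and "t" (3): a world point X has camera coordinates R X + t. Camera axes: x right, y down, z forward; pixel columns grow to the right and rows downward; lengths in m; the calibration is good to about 2 mm. A picture is of the moment at which its call begins. There is no depth.
- bot.finish_job(): hands the job in; it is judged then, once.
The state is a dict: "time": time; "q": joint angles; "joint_vel": joint speeds; "joint_torque": joint torques, N m; "tool_pos": TCP position; "tcp_rot": TCP orientation; "wrist_force": force on the tool from outside, world axes, zero at the start; "torque": the same for the moment, N m; "width": opening from 0.0 (shut) to 1.0 (fully open); "grip_force": force on a finger pad.
Only numpy, scipy, OpenCV 4.12 (cv2) and the standard library are available. Lean on these libraries where they do the work, as an engineer would, in place of code of your own. Each camera call takes 0.05 s, during which the arm holds its last target. There are 200 camera calls.

## Working session

There is one attempt and no reset: what is moved stays moved. The work goes in short steps, Python scripts to look and compute and a tool call to move; the robot and the scene stay as the last step left them, time stands still between calls to the robot, and variables do not carry over. Pictures are saved under pics/ and viewed, at most 10 in all, crops included, and the job is handed in when it is done.

Besides the shell and the picture viewer there is one more tool, called after ">>>" as a command line: name --argument value ..., lists and objects as JSON in quotes. step_arm: Moves the arm, as the interface text tells. Scaled input: -1 to 1 covers 500 mm each way for a shift and 30 degrees each way for a turn. Its arguments: {"type":"object","properties":{"series":{"type":"array","items":{"type":"object","properties":{"grip":{"type":"number"},"x":{"type":"number","minimum":-1,"maximum":1},"y":{"type":"number","minimum":-1,"maximum":1},"z":{"type":"number","minimum":-1,"maximum":1},"ax":{"type":"number","minimum":-1,"maximum":1},"ay":{"type":"number","minimum":-1,"maximum":1},"az":{"type":"number","minimum":-1,"maximum":1}}}},"force":{"type":"number"}},"required":["series"]}

```bash
mkdir -p pics; cat > h.py <<'E'
import numpy as np, cv2
from workcell import bot, imaging
from scipy.spatial.transform import Rotation as Ro
def cam(n,save=None):
    c=imaging.read_camera(n)
    if save: cv2.imwrite('pics/'+save,c['img'][:,:,::-1])
    return c
def ray(c,uv,z):
    uv=np.atleast_2d(uv).astype(float); R=np.array(c['R']);t=np.array(c['t']);o=-R.T@t
    d=np.c_[(uv[:,0]-c['cx'])/c['fx'],(uv[:,1]-c['cy'])/c['fy'],np.ones(len(uv))]@R
    return o+d*((z-o[2])/d[:,2])[:,None]
def proj(c,X):
    p=np.atleast_2d(X)@np.array(c['R']).T+np.array(c['t']); return p[:,:2]/p[:,2:]*[c['fx'],c['fy']]+[c['cx'],c['cy']]
E
python3 - <<'E'
from h import *
for n in('scene','top'):
    c=cam(n,n+'1.png');print(n,-np.array(c['R']).T@c['t'])
s=bot.read_state();print(s['tool_pos'],s['tcp_rot'],s['time'])
E
```

```text
scene [0.95678786 0.36733246 0.57138522]
top [0.4386226  0.04239678 1.13374543]
[0.2723897  0.61689601 0.23008993] [-6.48364197e-01 -3.07344927e+00  3.04686063e-03] 0.1
```

View pics/top1.png

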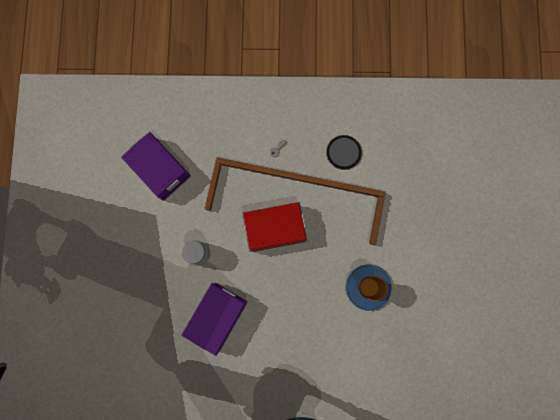

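View pics/scene1.png

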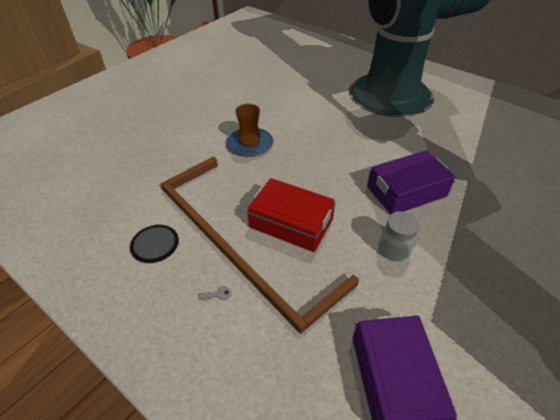

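The top view shows three tin-shaped things: red at (275,227), purple at (155,166) and purple at (215,319). Only the one at (275,227) is red, so it is the tin meant. The glass and saucer are at (369,288), so the far corner is the left one at (218,160). The jar is at (195,252).

```bash
cat >> h.py <<'E'
def mask(c,lo,hi):
    m=cv2.inRange(cv2.cvtColor(c['img'],cv2.COLOR_RGB2HSV),lo,hi)
    m=cv2.morphologyEx(m,cv2.MORPH_OPEN,np.ones((3,3)));k=cv2.findContours(m,cv2.RETR_EXTERNAL,cv2.CHAIN_APPROX_NONE)[0]
    return sorted(k,key=cv2.contourArea)[::-1]
def redmask(c):
    h=cv2.cvtColor(c['img'],cv2.COLOR_RGB2HSV)
    return ((h[...,0]<5)|(h[...,0]>174))&(h[...,1]>190)&(h[...,2]>60)
E
python3 - <<'E'
from h import *
c=cam('top')
im=cv2.resize(c['img'][140:300,160:400],None,fx=3.3,fy=3.3,interpolation=cv2.INTER_CUBIC)
cv2.imwrite('pics/crop1.png',im[:,:,::-1])
m=redmask(c).astype(np.uint8);k=max(cv2.findContours(m,0,1)[0],key=cv2.contourArea)
r=cv2.minAreaRect(ray(c,k[:,0],.058)[:,:2].astype(np.float32));print('tin',r, cv2.boxPoints(r).round(3).tolist())
for k in mask(c,(5,110,40),(16,255,255)):
    if 300<cv2.contourArea(k)<6000:
        x=cv2.boundingRect(k);
        if x[1]<130: continue
        p=cv2.approxPolyDP(k,4,True)[:,0];print(x,[(a.tolist(),b[:2].round(3).tolist()) for a,b in zip(p,ray(c,p,.022))])
print('jar',ray(c,(195,252),.07),'sauc',ray(c,(369,288),.011),'purple',ray(c,(155,166),.058),ray(c,(215,319),.058))
E
```

```text
tin ((0.5507080554962158, 0.07131153345108032), (0.09026533365249634, 0.13386690616607666), 11.623336791992188) [[0.49300000071525574, 0.12800000607967377], [0.5199999809265137, -0.003000000026077032], [0.6079999804496765, 0.014999999664723873], [0.5809999704360962, 0.1459999978542328]]
(205, 158, 180, 86) [([216, 159], [0.719, 0.22]), ([205, 208], [0.596, 0.243]), ([210, 209], [0.594, 0.231]), ([221, 164], [0.707, 0.208]), ([378, 197], [0.63, -0.18]), ([370, 240], [0.524, -0.16]), ([375, 243], [0.517, -0.172]), ([383, 191], [0.645, -0.193])]
(359, 276, 28, 25) [([362, 279], [0.43, -0.14]), ([359, 289], [0.406, -0.133]), ([364, 296], [0.39, -0.145]), ([384, 296], [0.391, -0.192]), ([386, 283], [0.422, -0.197]), ([381, 278], [0.433, -0.185])]
jar [[0.48567054 0.25372824 0.07      ]] sauc [[ 0.40896936 -0.1585205   0.011     ]] purple [[0.69102206 0.36131553 0.058     ]] [[0.33334505 0.20357022 0.058     ]]
```

View pics/crop1.png

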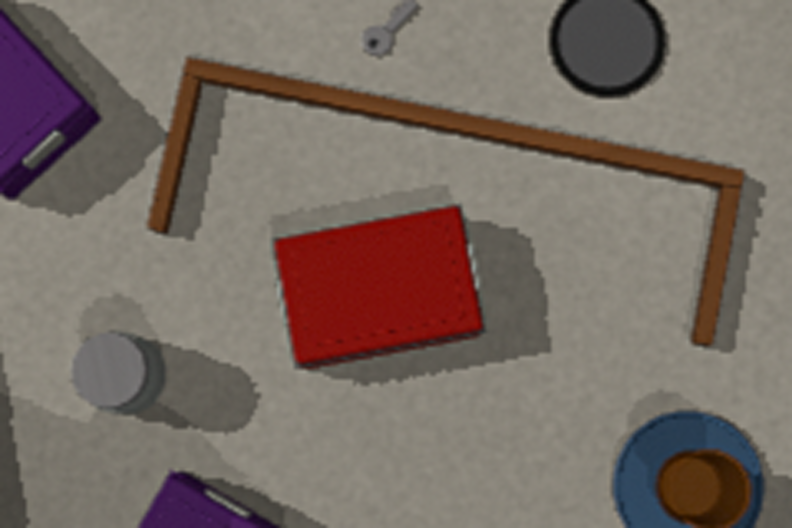

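The crop confirms it: one red box at crop (380,287), both others are purple. Next I work out the approach moves.

```bash
cat >> h.py <<'E'
O=np.array([.6685,.014]);th=-0.196
def go(pts,s=None):
    "pts: rail-frame (x,y), TCP z, tool-x yaw relative to rail x -> rows rel. current pose"
    s=s or bot.read_state();R0=Ro.from_rotvec(s['tcp_rot'])
    for x,y,z,yaw in pts:
        c,d=np.cos(th),np.sin(th);P=np.r_[O+[c*x-d*y,d*x+c*y],z]
        R=Ro.from_euler('z',th+yaw)*Ro.from_matrix(np.diag([1,-1,-1.]))
        v=R0.inv().apply(P-s['tool_pos'])/.5;a=np.degrees((R0.inv()*R).as_rotvec())/30
        print((x,y,z,round(yaw,2)),'xyz',v.round(3),'a',a.round(3))
def railpos(p): c,d=np.cos(th),np.sin(th);e=np.array(p)[:2]-O;return np.array([c*e[0]+d*e[1],-d*e[0]+c*e[1]])
E
python3 - <<'E'
from h import *
s=bot.read_state();R=Ro.from_rotvec(s['tcp_rot']).as_matrix();print(R.round(3),s['q'][5])
go([(-.235,.033,.23,0),(-.235,.033,.23,np.pi),(-.235,.033,.10,np.pi)])
E
```

```text
[[-0.915  0.404 -0.001]
 [ 0.404  0.915 -0.002]
 [ 0.    -0.002 -1.   ]] -0.036903865839446624
(-0.235, 0.033, 0.23, 0) xyz [-0.739 -0.821  0.002] a [-1.00e-03  5.00e-03  5.58e+00]
(-0.235, 0.033, 0.23, 3.14) xyz [-0.739 -0.821  0.002] a [-0.003 -0.    -0.42 ]
(-0.235, 0.033, 0.1, 3.14) xyz [-0.739 -0.821  0.262] a [-0.003 -0.    -0.42 ]
```

>>> step_arm --series '[{"x": -0.739,"y": -0.821,"z": 0,"az": -0.42,"grip": -1},{"x": -0.739,"y": -0.821,"z": 0,"az": -0.42,"grip": -1},{"x": -0.739,"y": -0.821,"z": 0,"az": -0.42,"grip": -1},{"x": -0.739,"y": -0.821,"z": 0,"az": -0.42,"grip": -1},{"x": -0.739,"y": -0.821,"z": 0,"az": -0.42,"grip": -1},{"x": -0.739,"y": -0.821,"z": 0,"az": -0.42,"grip": -1},{"x": -0.739,"y": -0.821,"z": 0,"az": -0.42,"grip": -1},{"x": -0.739,"y": -0.821,"z": 0,"az": -0.42,"grip": -1},{"x": -0.739,"y": -0.821,"z": 0,"az": -0.42,"grip": -1},{"x": -0.739,"y": -0.821,"z": 0,"az": -0.42,"grip": -1},{"x": -0.739,"y": -0.821,"z": 0,"az": -0.42,"grip": -1},{"x": -0.739,"y": -0.821,"z": 0,"az": -0.42,"grip": -1}]'

```text
validation failed for argument at $.se...
```

```bash
python3 - <<'E'
from h import *
s=bot.read_state();print(railpos(s['tool_pos']),s['tool_pos'],s['time'])
go([(-.235,.033,.1,np.pi),(-.235,.033,.0,np.pi)])
c=cam('wrist','w1.png')
E
```

```text
[-0.50594055  0.5142922 ] [0.2724036  0.6169759  0.23024241] 0.15
(-0.235, 0.033, 0.1, 3.14) xyz [-0.739 -0.821  0.262] a [-0.003 -0.    -0.42 ]
(-0.235, 0.033, 0.0, 3.14) xyz [-0.739 -0.82   0.462] a [-0.003 -0.    -0.42 ]
```

View pics/w1.png

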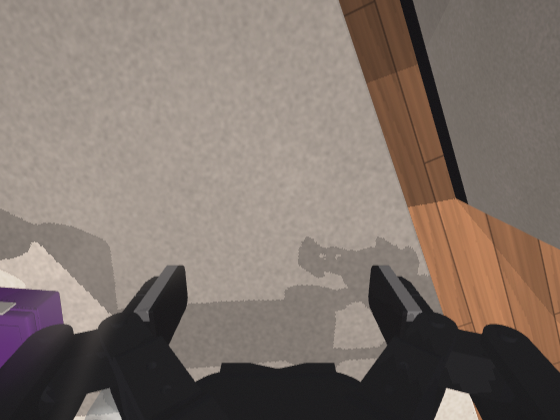

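The move was refused and the arm has not moved; the wrist view only shows open fingers at (170,300) and (395,300), with a purple tin at the left edge. The error text is cut off, so I try one row without the zero z.

>>> step_arm --series '[{"x": -0.739,"y": -0.821,"az": -0.42,"grip": -1}]'

```text
validation failed for argument at $.se...
```

>>> step_arm --series '[{"x": -0.739,"y": -0.821,"z": 0.0,"ax": 0.0,"ay": 0.0,"az": -0.42,"grip": -1.0}]'

```text
time: 0.3
tool_pos: [0.2869, 0.5731, 0.23]
tcp_rot: [-0.407, -3.114, -0.002]
wrist_force: [0.6, -0.7, 1.3]
width: 1.001
grip_force: 0.0
```

Every row has to carry all seven keys.

```bash
python3 - <<'E'
from h import *
go([(-.235,.033,.23,np.pi),(-.235,.033,.1,np.pi)])
E
```

```text
(-0.235, 0.033, 0.23, 3.14) xyz [-0.551 -0.849 -0.002] a [ 0.003 -0.003 -0.122]
(-0.235, 0.033, 0.1, 3.14) xyz [-0.552 -0.849  0.258] a [ 0.003 -0.003 -0.122]
```

>>> step_arm --series '[{"x": -0.55,"y": -0.85,"z": 0,"ax": 0,"ay": 0,"az": -0.12,"grip": -1},{"x": -0.55,"y": -0.85,"z": 0,"ax": 0,"ay": 0,"az": -0.12,"grip": -1},{"x": -0.55,"y": -0.85,"z": 0,"ax": 0,"ay": 0,"az": -0.12,"grip": -1},{"x": -0.55,"y": -0.85,"z": 0,"ax": 0,"ay": 0,"az": -0.12,"grip": -1},{"x": -0.55,"y": -0.85,"z": 0,"ax": 0,"ay": 0,"az": -0.12,"grip": -1},{"x": -0.55,"y": -0.85,"z": 0,"ax": 0,"ay": 0,"az": -0.12,"grip": -1},{"x": -0.55,"y": -0.85,"z": 0,"ax": 0,"ay": 0,"az": -0.12,"grip": -1},{"x": -0.55,"y": -0.85,"z": 0,"ax": 0,"ay": 0,"az": -0.12,"grip": -1},{"x": -0.55,"y": -0.85,"z": 0,"ax": 0,"ay": 0,"az": -0.12,"grip": -1},{"x": -0.55,"y": -0.85,"z": 0,"ax": 0,"ay": 0,"az": -0.12,"grip": -1},{"x": -0.55,"y": -0.85,"z": 0,"ax": 0,"ay": 0,"az": -0.12,"grip": -1},{"x": -0.55,"y": -0.85,"z": 0,"ax": 0,"ay": 0,"az": -0.12,"grip": -1}]'

```text
time: 1.5
tool_pos: [0.4421, 0.0863, 0.2312]
tcp_rot: [-0.325, -3.124, -0.0]
wrist_force: [0.4, 0.4, -0.4]
width: 0.998
grip_force: 0.0
```

```bash
python3 - <<'E'
from h import *
s=bot.read_state();print(railpos(s['tool_pos']),s['time'])
go([(-.235,.033,.23,np.pi),(-.235,.033,.0,np.pi)])
c=cam('wrist','w2.png')
E
```

```text
[-0.23612858  0.0267976 ] 1.5
(-0.235, 0.033, 0.23, 3.14) xyz [-0.002  0.012  0.002] a [ 0.    -0.001 -0.021]
(-0.235, 0.033, 0.0, 3.14) xyz [-0.002  0.012  0.462] a [ 0.    -0.001 -0.021]
```

View pics/w2.png

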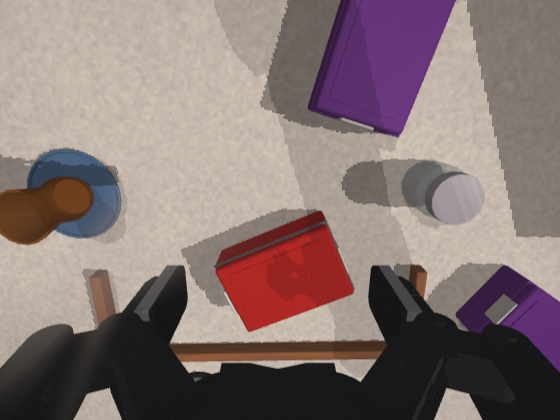

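The wrist view shows the tin at (285,270), with its near-robot corner at (323,212), between the open fingers and clear of the jar at (450,195) and the glass at (60,195). I descend behind it.

>>> step_arm --series '[{"x": 0,"y": 0.02,"z": 0.1,"ax": 0,"ay": 0,"az": -0.02,"grip": -1},{"x": 0,"y": 0.02,"z": 0.2,"ax": 0,"ay": 0,"az": -0.02,"grip": -1},{"x": 0,"y": 0.02,"z": 0.3,"ax": 0,"ay": 0,"az": -0.02,"grip": -1},{"x": 0,"y": 0.02,"z": 0.38,"ax": 0,"ay": 0,"az": -0.02,"grip": -1},{"x": 0,"y": 0.02,"z": 0.43,"ax": 0,"ay": 0,"az": -0.02,"grip": -1},{"x": 0,"y": 0.02,"z": 0.45,"ax": 0,"ay": 0,"az": -0.02,"grip": -1},{"x": 0,"y": 0.02,"z": 0.454,"ax": 0,"ay": 0,"az": -0.02,"grip": -1},{"x": 0,"y": 0.02,"z": 0.454,"ax": 0,"ay": 0,"az": -0.02,"grip": -1}]'

```text
time: 2.35
tool_pos: [0.4448, 0.0985, 0.0052]
tcp_rot: [0.3, 3.126, 0.001]
wrist_force: [0.4, 0.7, 0.7]
width: 1.001
grip_force: 0.0
```

```bash
python3 - <<'E'
from h import *
s=bot.read_state();print(railpos(s['tool_pos']),s['tool_pos'],s['time'],s['wrist_force'])
go([(-.12,.036,.003,np.pi),(-.106,.036,.003,np.pi)])
E
```

```text
[-0.2358748   0.03929282] [0.44479358 0.09847652 0.00516146] 2.35 [0.39570225 0.69759404 0.66641344]
(-0.12, 0.036, 0.003, 3.14) xyz [-0.232 -0.008  0.005] a [0.001 0.002 0.009]
(-0.106, 0.036, 0.003, 3.14) xyz [-0.26  -0.008  0.005] a [0.001 0.002 0.009]
```

>>> step_arm --series '[{"x": -0.03,"y": 0,"z": 0,"ax": 0,"ay": 0,"az": 0.01,"grip": -1},{"x": -0.05,"y": 0,"z": 0,"ax": 0,"ay": 0,"az": 0.01,"grip": -1},{"x": -0.07,"y": 0,"z": 0,"ax": 0,"ay": 0,"az": 0.01,"grip": -1},{"x": -0.09,"y": 0,"z": 0,"ax": 0,"ay": 0,"az": 0.01,"grip": -1},{"x": -0.11,"y": 0,"z": 0,"ax": 0,"ay": 0,"az": 0.01,"grip": -1},{"x": -0.13,"y": 0,"z": 0,"ax": 0,"ay": 0,"az": 0.01,"grip": -1},{"x": -0.15,"y": 0,"z": 0,"ax": 0,"ay": 0,"az": 0.01,"grip": -1},{"x": -0.17,"y": 0,"z": 0,"ax": 0,"ay": 0,"az": 0.01,"grip": -1},{"x": -0.19,"y": 0,"z": 0,"ax": 0,"ay": 0,"az": 0.01,"grip": -1},{"x": -0.21,"y": 0,"z": 0,"ax": 0,"ay": 0,"az": 0.01,"grip": -1},{"x": -0.22,"y": 0,"z": 0,"ax": 0,"ay": 0,"az": 0.01,"grip": -1},{"x": -0.23,"y": 0,"z": 0,"ax": 0,"ay": 0,"az": 0.01,"grip": -1}]'

```text
time: 3.55
tool_pos: [0.557, 0.0753, 0.0042]
tcp_rot: [-0.31, -3.125, 0.0]
wrist_force: [-3.1, 0.8, 1.9]
width: 1.002
grip_force: 1.7
```

```bash
cat >> h.py <<'E'
def tin(c):
    m=redmask(c).astype(np.uint8);k=max(cv2.findContours(m,0,1)[0],key=cv2.contourArea)
    q=np.array([railpos(p) for p in ray(c,k[:,0],.058)]).astype(np.float32)
    print('tin rail',cv2.minAreaRect(q),cv2.boxPoints(cv2.minAreaRect(q)).round(4).tolist())
E
python3 - <<'E'
from h import *
s=bot.read_state();print(railpos(s['tool_pos']),s['time'],s['wrist_force'])
tin(cam('top','t2.png'))
E
```

```text
[-0.12131328  0.0384315 ] 3.55 [-3.07030222  0.83774054  1.89828686]
tin rail ((-0.05348232761025429, -0.03454377502202988), (0.09018094092607498, 0.022125104442238808), 18.872512817382812) [[-0.09969999641180038, -0.03869999945163727], [-0.09260000288486481, -0.05959999933838844], [-0.007199999876320362, -0.030400000512599945], [-0.014399999752640724, -0.009499999694526196]]
```

View pics/t2.png

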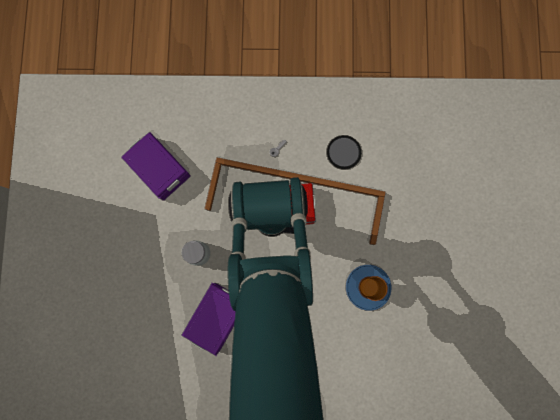

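The arm hides most of the tin; its right end at (308,202) shows it near the long bar. I push on gently until contact.

>>> step_arm --series '[{"x": -0.01,"y": 0,"z": 0,"ax": 0,"ay": 0,"az": 0,"grip": -1},{"x": -0.016,"y": 0,"z": 0,"ax": 0,"ay": 0,"az": 0,"grip": -1},{"x": -0.022,"y": 0,"z": 0,"ax": 0,"ay": 0,"az": 0,"grip": -1},{"x": -0.026,"y": 0,"z": 0,"ax": 0,"ay": 0,"az": 0,"grip": -1},{"x": -0.026,"y": 0,"z": 0,"ax": 0,"ay": 0,"az": 0,"grip": -1}]'

```text
time: 4.1
tool_pos: [0.5643, 0.074, 0.0038]
tcp_rot: [-0.312, -3.115, -0.0]
wrist_force: [-16.4, 5.2, 13.0]
width: 0.999
grip_force: 11.1
```

```bash
python3 - <<'E'
from h import *
s=bot.read_state();print(railpos(s['tool_pos']),s['time'],s['wrist_force'])
E
```

```text
[-0.11392651  0.03854388] 4.1 [-16.42056943   5.20440702  12.99334243]
```

Contact at about 17 N. I back off, lift, and move aside to look.

>>> step_arm --series '[{"x": 0.04,"y": 0,"z": 0,"ax": 0,"ay": 0,"az": 0,"grip": -1},{"x": 0.1,"y": 0,"z": -0.05,"ax": 0,"ay": 0,"az": 0,"grip": -1},{"x": 0.1,"y": 0,"z": -0.15,"ax": 0,"ay": 0,"az": 0,"grip": 1},{"x": 0.1,"y": 0,"z": -0.25,"ax": 0,"ay": 0,"az": 0,"grip": 1},{"x": 0.1,"y": -0.1,"z": -0.3,"ax": 0,"ay": 0,"az": 0,"grip": 1},{"x": 0.1,"y": -0.2,"z": -0.3,"ax": 0,"ay": 0,"az": 0,"grip": 1},{"x": 0.1,"y": -0.3,"z": -0.3,"ax": 0,"ay": 0,"az": 0,"grip": 1},{"x": 0.1,"y": -0.4,"z": -0.3,"ax": 0,"ay": 0,"az": 0,"grip": 1},{"x": 0.1,"y": -0.5,"z": -0.3,"ax": 0,"ay": 0,"az": 0,"grip": 1},{"x": 0.1,"y": -0.5,"z": -0.3,"ax": 0,"ay": 0,"az": 0,"grip": 1}]'

```text
time: 5.1
tool_pos: [0.4711, -0.1676, 0.1551]
tcp_rot: [0.318, 3.123, -0.005]
wrist_force: [-0.0, 0.2, 0.4]
width: 0.002
grip_force: 0.0
```

```bash
python3 - <<'E'
from h import *
s=bot.read_state();print(railpos(s['tool_pos']),s['tool_pos'],s['time'],s['wrist_force'])
tin(cam('top','t3.png'))
go([(-.055,-.1,.2,np.pi),(-.055,-.1,.01,np.pi)])
E
```

```text
[-0.15821365 -0.2165615 ] [ 0.47114079 -0.16760338  0.15512123] 5.1 [-0.00315091  0.16287626  0.38427541]
tin rail ((-0.06274879723787308, 0.020054519176483154), (0.09062884747982025, 0.13378363847732544), 16.573591232299805) [[-0.12530000507831573, 0.07119999825954437], [-0.08709999918937683, -0.05700000002980232], [-0.00019999999494757503, -0.031099999323487282], [-0.03840000182390213, 0.09709999710321426]]
(-0.055, -0.1, 0.2, 3.14) xyz [-0.205  0.231 -0.09 ] a [-0.003  0.004 -0.012]
(-0.055, -0.1, 0.01, 3.14) xyz [-0.204  0.232  0.29 ] a [-0.003  0.004 -0.012]
```

View pics/t3.png

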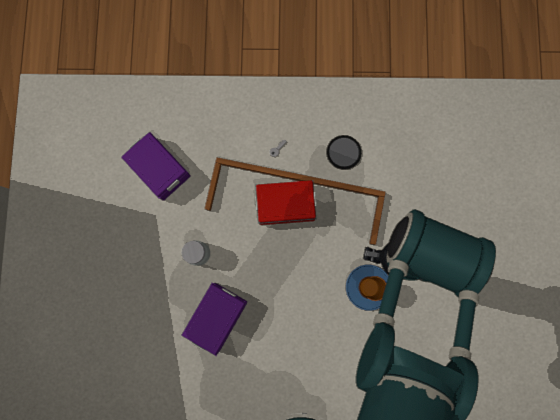

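The red tin at (286,203) is still turned about 17°: its far-right corner touches the bar at (312,181), and its left end is off. I push that left part home with shut fingers.

>>> step_arm --series '[{"x": 0.01,"y": 0.1,"z": 0,"ax": 0,"ay": 0,"az": 0,"grip": 1},{"x": 0.01,"y": 0.2,"z": 0,"ax": 0,"ay": 0,"az": 0,"grip": 1},{"x": 0.01,"y": 0.3,"z": 0,"ax": 0,"ay": 0,"az": 0,"grip": 1},{"x": 0.01,"y": 0.4,"z": 0,"ax": 0,"ay": 0,"az": 0,"grip": 1},{"x": 0.01,"y": 0.5,"z": 0,"ax": 0,"ay": 0,"az": 0,"grip": 1},{"x": 0.01,"y": 0.54,"z": 0.02,"ax": 0,"ay": 0,"az": 0,"grip": 1},{"x": 0.01,"y": 0.54,"z": 0.12,"ax": 0,"ay": 0,"az": 0,"grip": 1},{"x": 0.01,"y": 0.54,"z": 0.2,"ax": 0,"ay": 0,"az": 0,"grip": 1},{"x": 0.01,"y": 0.54,"z": 0.26,"ax": 0,"ay": 0,"az": 0,"grip": 1},{"x": 0.01,"y": 0.54,"z": 0.29,"ax": 0,"ay": 0,"az": 0,"grip": 1},{"x": 0.01,"y": 0.54,"z": 0.29,"ax": 0,"ay": 0,"az": 0,"grip": 1}]'

```text
time: 6.25
tool_pos: [0.5174, 0.104, 0.0071]
tcp_rot: [-0.308, -3.122, 0.002]
wrist_force: [-0.8, -0.2, -0.6]
width: -0.002
grip_force: 0.0
```

```bash
python3 - <<'E'
from h import *
s=bot.read_state();print(railpos(s['tool_pos']),s['tool_pos'],s['time'],s['wrist_force'])
go([(-.105,.052,.01,np.pi)])
E
```

```text
[-0.16571874  0.05883471] [0.51741212 0.10398153 0.00708303] 6.25 [-0.78643196 -0.15858963 -0.59763184]
(-0.105, 0.052, 0.01, 3.14) xyz [-0.121 -0.014 -0.006] a [-0.003 -0.008 -0.001]
```

>>> step_arm --series '[{"x": -0.03,"y": -0.01,"z": 0,"ax": 0,"ay": 0,"az": 0,"grip": 1},{"x": -0.05,"y": -0.01,"z": 0,"ax": 0,"ay": 0,"az": 0,"grip": 1},{"x": -0.065,"y": -0.01,"z": 0,"ax": 0,"ay": 0,"az": 0,"grip": 1},{"x": -0.08,"y": -0.01,"z": 0,"ax": 0,"ay": 0,"az": 0,"grip": 1},{"x": -0.09,"y": -0.01,"z": 0,"ax": 0,"ay": 0,"az": 0,"grip": 1},{"x": -0.1,"y": -0.01,"z": 0,"ax": 0,"ay": 0,"az": 0,"grip": 1},{"x": -0.11,"y": -0.01,"z": 0,"ax": 0,"ay": 0,"az": 0,"grip": 1},{"x": -0.117,"y": -0.01,"z": 0,"ax": 0,"ay": 0,"az": 0,"grip": 1},{"x": -0.117,"y": -0.01,"z": 0,"ax": 0,"ay": 0,"az": 0,"grip": 1}]'

```text
time: 7.15
tool_pos: [0.577, 0.0865, 0.0094]
tcp_rot: [0.31, 3.125, -0.0]
wrist_force: [0.4, 0.1, 0.0]
width: 0.001
grip_force: 0.0
```

```bash
python3 - <<'E'
from h import *
s=bot.read_state();print(railpos(s['tool_pos']),s['tool_pos'],s['time'],s['wrist_force'])
E
```

```text
[-0.1039102   0.05332267] [0.57696378 0.08653797 0.00938773] 7.15 [0.43203841 0.09069261 0.01543106]
```

>>> step_arm --series '[{"x": -0.006,"y": 0,"z": 0,"ax": 0,"ay": 0,"az": 0,"grip": 1},{"x": -0.01,"y": 0,"z": 0,"ax": 0,"ay": 0,"az": 0,"grip": 1},{"x": -0.01,"y": 0,"z": 0,"ax": 0,"ay": 0,"az": 0,"grip": 1}]'

```text
time: 7.45
tool_pos: [0.5768, 0.086, 0.0076]
tcp_rot: [-0.309, -3.118, 0.002]
wrist_force: [-8.3, 2.7, 1.6]
width: -0.001
grip_force: 0.0
```

Firm contact, about 9 N. I back off and go to the tin's end nearer the glass.

>>> step_arm --series '[{"x": 0.04,"y": 0,"z": 0,"ax": 0,"ay": 0,"az": 0,"grip": 1},{"x": 0.08,"y": 0,"z": -0.06,"ax": 0,"ay": 0,"az": 0,"grip": 1},{"x": 0.08,"y": -0.03,"z": -0.15,"ax": 0,"ay": 0,"az": 0,"grip": 1},{"x": 0.08,"y": -0.1,"z": -0.22,"ax": 0,"ay": 0,"az": 0,"grip": 1},{"x": 0.08,"y": -0.2,"z": -0.24,"ax": 0,"ay": 0,"az": 0,"grip": 1},{"x": 0.06,"y": -0.3,"z": -0.26,"ax": 0,"ay": 0,"az": 0,"grip": 1},{"x": 0.06,"y": -0.38,"z": -0.26,"ax": 0,"ay": 0,"az": 0,"grip": 1},{"x": 0.06,"y": -0.38,"z": -0.26,"ax": 0,"ay": 0,"az": 0,"grip": 1}]'

```text
time: 8.25
tool_pos: [0.5142, -0.0993, 0.1403]
tcp_rot: [0.318, 3.123, -0.004]
wrist_force: [-0.0, 0.8, 0.5]
width: 0.003
grip_force: 0.0
```

```bash
python3 - <<'E'
from h import *
s=bot.read_state();print(railpos(s['tool_pos']),s['tool_pos'],s['time'],s['wrist_force'])
tin(cam('top','t4.png'))
go([(-.052,-.11,.15,np.pi),(-.052,-.11,.012,np.pi)])
E
```

```text
[-0.12931724 -0.14122643] [ 0.51415525 -0.09933822  0.14029896] 8.25 [-0.03789577  0.7527424   0.53393903]
tin rail ((-0.045210279524326324, 0.017398707568645477), (0.0908876433968544, 0.13506202399730682), 0.1384734958410263) [[-0.09080000221729279, 0.08479999750852585], [-0.09049999713897705, -0.050200000405311584], [0.00039999998989515007, -0.05000000074505806], [9.999999747378752e-05, 0.08500000089406967]]
(-0.052, -0.11, 0.15, 3.14) xyz [-0.155  0.059 -0.02 ] a [-0.001  0.003 -0.012]
(-0.052, -0.11, 0.012, 3.14) xyz [-0.155  0.059  0.256] a [-0.001  0.003 -0.012]
```

View pics/t4.png

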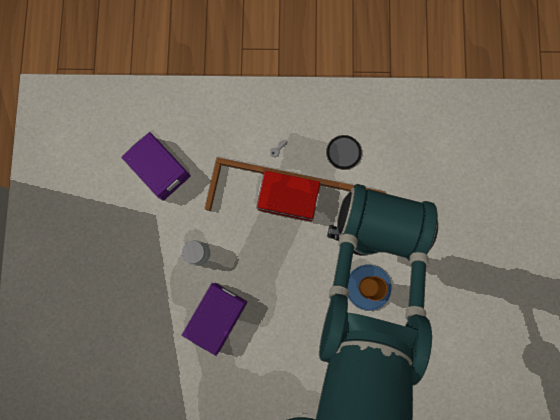

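The tin at (288,195) is flat against the bar (0.1° off), and its end needs about 112 mm of slide. I come down beside its right end.

>>> step_arm --series '[{"x": -0.08,"y": 0.04,"z": 0,"ax": 0,"ay": 0,"az": 0,"grip": 1},{"x": -0.15,"y": 0.06,"z": 0,"ax": 0,"ay": 0,"az": 0,"grip": 1},{"x": -0.15,"y": 0.06,"z": 0.08,"ax": 0,"ay": 0,"az": 0,"grip": 1},{"x": -0.15,"y": 0.06,"z": 0.16,"ax": 0,"ay": 0,"az": 0,"grip": 1},{"x": -0.15,"y": 0.06,"z": 0.23,"ax": 0,"ay": 0,"az": 0,"grip": 1},{"x": -0.15,"y": 0.06,"z": 0.256,"ax": 0,"ay": 0,"az": 0,"grip": 1},{"x": -0.15,"y": 0.06,"z": 0.256,"ax": 0,"ay": 0,"az": 0,"grip": 1}]'

```text
time: 9.0
tool_pos: [0.5912, -0.0783, 0.0085]
tcp_rot: [-0.308, -3.121, -0.001]
wrist_force: [0.2, 0.1, 0.2]
width: -0.0
grip_force: 0.0
```

```bash
python3 - <<'E'
from h import *
s=bot.read_state();print(railpos(s['tool_pos']),s['tool_pos'],s['time'],s['wrist_force'])
go([(-.052,-.0,.012,np.pi),(-.052,.045,.012,np.pi)])
E
```

```text
[-0.05785398 -0.10556201] [ 0.59119579 -0.07827394  0.00848163] 9.0 [0.22930858 0.10764644 0.20151412]
(-0.052, -0.0, 0.012, 3.14) xyz [-0.012  0.211 -0.007] a [ 0.    -0.011 -0.001]
(-0.052, 0.045, 0.012, 3.14) xyz [-0.011  0.301 -0.007] a [ 0.    -0.011 -0.001]
```

>>> step_arm --series '[{"x": -0.012,"y": 0.04,"z": 0,"ax": 0,"ay": 0,"az": 0,"grip": 1},{"x": -0.012,"y": 0.06,"z": 0,"ax": 0,"ay": 0,"az": 0,"grip": 1},{"x": -0.012,"y": 0.08,"z": 0,"ax": 0,"ay": 0,"az": 0,"grip": 1},{"x": -0.012,"y": 0.1,"z": 0,"ax": 0,"ay": 0,"az": 0,"grip": 1},{"x": -0.012,"y": 0.12,"z": 0,"ax": 0,"ay": 0,"az": 0,"grip": 1},{"x": -0.012,"y": 0.14,"z": 0,"ax": 0,"ay": 0,"az": 0,"grip": 1},{"x": -0.012,"y": 0.16,"z": 0,"ax": 0,"ay": 0,"az": 0,"grip": 1},{"x": -0.012,"y": 0.18,"z": 0,"ax": 0,"ay": 0,"az": 0,"grip": 1},{"x": -0.012,"y": 0.2,"z": 0,"ax": 0,"ay": 0,"az": 0,"grip": 1},{"x": -0.012,"y": 0.22,"z": 0,"ax": 0,"ay": 0,"az": 0,"grip": 1},{"x": -0.012,"y": 0.24,"z": 0,"ax": 0,"ay": 0,"az": 0,"grip": 1},{"x": -0.012,"y": 0.25,"z": 0,"ax": 0,"ay": 0,"az": 0,"grip": 1}]'

```text
time: 10.2
tool_pos: [0.6255, 0.0417, 0.0136]
tcp_rot: [0.309, 3.123, -0.001]
wrist_force: [-1.3, -5.3, 7.0]
width: 0.004
grip_force: 4.4
```

```bash
python3 - <<'E'
from h import *
s=bot.read_state();print(railpos(s['tool_pos']),s['tool_pos'],s['time'],s['wrist_force'])
tin(cam('top'));tin(cam('scene'))
E
```

```text
[-0.04754406  0.01876471] [0.62552063 0.04166452 0.01360574] 10.2 [-1.27901602 -5.26617567  6.97561403]
tin rail ((-0.045864835381507874, 0.13972899317741394), (0.09089987725019455, 0.07844228297472), 0.3344216048717499) [[-0.09149999916553497, 0.17870000004768372], [-0.09109999984502792, 0.10019999742507935], [-0.00019999999494757503, 0.10080000013113022], [-0.0006000000284984708, 0.17919999361038208]]
tin rail ((-0.04091348499059677, 0.11579633504152298), (0.09135326743125916, 0.13731752336025238), 0.07118210196495056) [[-0.08669999986886978, 0.18440000712871552], [-0.08649999648332596, 0.0471000000834465], [0.004800000227987766, 0.047200001776218414], [0.004699999932199717, 0.18449999392032623]]
```

>>> step_arm --series '[{"x": 0,"y": 0.012,"z": 0,"ax": 0,"ay": 0,"az": 0,"grip": 1},{"x": 0,"y": 0.022,"z": 0,"ax": 0,"ay": 0,"az": 0,"grip": 1},{"x": 0,"y": 0.03,"z": 0,"ax": 0,"ay": 0,"az": 0,"grip": 1},{"x": 0,"y": 0.036,"z": 0,"ax": 0,"ay": 0,"az": 0,"grip": 1},{"x": 0,"y": 0.036,"z": 0,"ax": 0,"ay": 0,"az": 0,"grip": 1}]'

```text
time: 10.8
tool_pos: [0.629, 0.059, 0.0136]
tcp_rot: [0.309, 3.123, -0.001]
wrist_force: [-1.1, -3.5, 6.8]
width: 0.001
grip_force: 3.9
```

```bash
python3 - <<'E'
from h import *
s=bot.read_state();print(railpos(s['tool_pos']),s['tool_pos'],s['time'],s['wrist_force'])
tin(cam('top'));tin(cam('scene'))
E
```

```text
[-0.04752601  0.03639149] [0.62897111 0.05895028 0.01363239] 10.8 [-1.08819988 -3.47204141  6.82496848]
tin rail ((-0.045928943902254105, 0.15970651805400848), (0.09072206914424896, 0.07426012307405472), 0.45116233825683594) [[-0.09160000085830688, 0.1965000033378601], [-0.09099999815225601, 0.12219999730587006], [-0.0003000000142492354, 0.12290000170469284], [-0.0008999999845400453, 0.1972000002861023]]
tin rail ((-0.040845006704330444, 0.1329347789287567), (0.1369311660528183, 0.09094352275133133), 89.93279266357422) [[-0.08640000224113464, 0.06449999660253525], [0.0044999998062849045, 0.06440000236034393], [0.004699999932199717, 0.2012999951839447], [-0.08619999885559082, 0.20149999856948853]]
```

>>> step_arm --series '[{"x": 0,"y": 0.004,"z": 0,"ax": 0,"ay": 0,"az": 0,"grip": 1},{"x": 0,"y": 0.008,"z": 0,"ax": 0,"ay": 0,"az": 0,"grip": 1},{"x": 0,"y": 0.008,"z": 0,"ax": 0,"ay": 0,"az": 0,"grip": 1}]'

```text
time: 11.2
tool_pos: [0.6294, 0.0593, 0.0137]
tcp_rot: [0.308, 3.124, -0.009]
wrist_force: [-2.0, -16.7, 9.2]
width: -0.005
grip_force: 7.9
```

The force jumped to 17 N with almost no travel, so the end is seated. I back off, lift and check.

>>> step_arm --series '[{"x": 0,"y": -0.03,"z": 0,"ax": 0,"ay": 0,"az": 0,"grip": 1},{"x": 0,"y": -0.1,"z": -0.04,"ax": 0,"ay": 0,"az": 0,"grip": 1},{"x": 0,"y": -0.12,"z": -0.14,"ax": 0,"ay": 0,"az": 0,"grip": 1},{"x": 0.05,"y": -0.2,"z": -0.22,"ax": 0,"ay": 0,"az": 0,"grip": 1},{"x": 0.1,"y": -0.28,"z": -0.28,"ax": 0,"ay": 0,"az": 0,"grip": 1},{"x": 0.1,"y": -0.36,"z": -0.3,"ax": 0,"ay": 0,"az": 0,"grip": 1},{"x": 0.1,"y": -0.4,"z": -0.3,"ax": 0,"ay": 0,"az": 0,"grip": 1},{"x": 0.1,"y": -0.4,"z": -0.3,"ax": 0,"ay": 0,"az": 0,"grip": 1}]'

```text
time: 12.0
tool_pos: [0.5397, -0.1257, 0.1631]
tcp_rot: [0.315, 3.123, -0.001]
wrist_force: [1.5, -0.1, -0.6]
width: -0.0
grip_force: 0.0
```

```bash
python3 - <<'E'
from h import *
s=bot.read_state();print(railpos(s['tool_pos']),s['tool_pos'],s['time'],s['wrist_force'])
c=cam('top');tin(c);d=cam('scene');tin(d)
cv2.imwrite('pics/f.png',np.hstack([cv2.resize(c['img'][140:320,150:330],(400,400),interpolation=2),cv2.resize(d['img'][150:350,200:400],(400,400),interpolation=2)])[:,:,::-1])
E
```

```text
[-0.09913239 -0.16212531] [ 0.53969216 -0.12571538  0.16314057] 12.0 [ 1.47193049 -0.11610989 -0.60795916]
tin rail ((-0.04565783590078354, 0.1292242705821991), (0.09075596928596497, 0.1354357749223709), 0.2073405683040619) [[-0.09130000323057175, 0.19679999351501465], [-0.09080000221729279, 0.06129999831318855], [-0.0, 0.0617000013589859], [-0.0005000000237487257, 0.19709999859333038]]
tin rail ((-0.040747739374637604, 0.13322368264198303), (0.13648158311843872, 0.09074966609477997), 89.93279266357422) [[-0.08619999885559082, 0.06499999761581421], [0.0044999998062849045, 0.0649000033736229], [0.004699999932199717, 0.2013999968767166], [-0.0860000029206276, 0.20149999856948853]]
```

View pics/f.png

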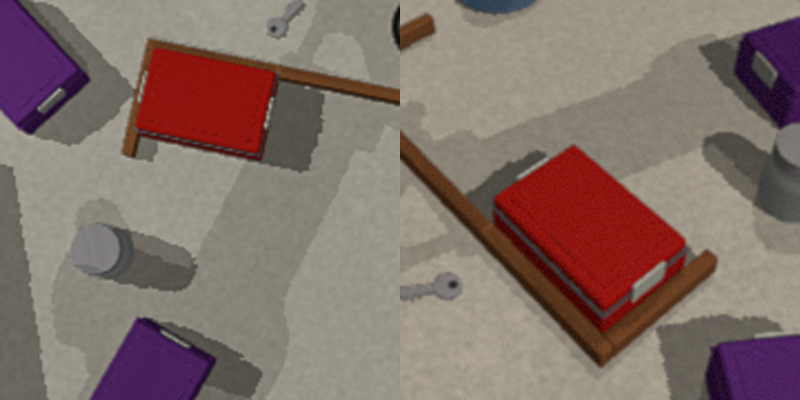

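The crops show the tin tight in the far corner: its long side lies on the long bar and its end on the short bar, about 0.2° from square. The jar, key and purple tins have not moved, and the gripper is clear.

```bash
python3 -c "
from h import *
print(bot.finish_job())"
```

```text
the job is handed in; nothing more can be done
None
```

The red tin is pushed into the rail corner farther from the tea glass, long side against the long bar and end against the short bar (within about 0.5 mm and 0.2° by camera); nothing else was touched, the arm finished clear, and the job was handed in at about 12 s.

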